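# Set the stencil printer's snap-off by counted crank turns

## Task

Set the gap of the stencil printer: hold the crank's black knob and wind it clockwise (seen from above) until you just feel the bottom stop, without forcing it, then wind it back counter-clockwise exactly two full turns from the stop, counting them yourself since nothing shows the count. Then let go and push the lock lever fully over to its locked side, away from the robot, leaving the loose things on the bench where they are.

Things in the scene. Friction and masses are not known exactly. Their poses are not given: they have to be found in the camera images.
- printer: Fixed stencil printer for circuit boards: grey base plate 220 (its x) x 440 (its y) x 20; origin under its centre, z up, x away from the robot when unturned. Frame over a bed at the -y end, top at z 58; vertical screw spindle with a steel crank at x 0, y 120; lock lever between, at y -30. A bracket (top z 72) ties frame to spindle.
- crank_axis (a point): Fixed point on the spindle's vertical axis, 131 above the table: level with the knob's middle when the crank is at its bottom stop; axes as the printer's. Right-hand screw: counter-clockwise seen from above lifts crank and frame together by 1.5 mm a turn, clockwise lowers them. Turning takes about 3.3 N at the knob (friction).
- knob_mid (a point): Centre of the crank's upright black knob: cylinder 26 diameter, 50 high, spinning freely on its pin (the hand need not turn with it); it circles the axis at 60 radius, 4 mm above the crank's flat arm (18 wide, 8 thick). Nothing else stands as high within 130 of the axis.
- hub_top (a point): Top centre of the crank's hub, 26 diameter, 108 above the table at the stop. The hub is clamped on the spindle at any angle, so the hard, unseen bottom stop may come at any direction of the arm; the crank starts 0.2 to 0.6 of a turn above it. x axis = the direction in which the unloaded arm points.
- crank_end (a point): End of the crank's arm, under the knob, at the arm's top; x axis along the arm. The arm is sprung in the hub: it yields 0.02 rad (1.2 mm at the knob) per newton at the knob. Cranking freely bends it 0.07 rad; bent 0.48 rad (24 N at the knob) out of line with the hub it is being forced.
- lever_tip (a point): Centre of the black ball, 24 diameter, at the end of the lock lever. The lever pivots about the printer's y axis at x = 0, y = -30, z = 47 of the printer; ball centre 55 from the pivot, so about 99 above the table at either end.
- lock_lever (a joint): Lock lever's angle: 0 = released, ball leaning to the printer's -x (robot's side), 0.35 = upright, 0.7 = locked, leaning to the printer's +x against its stop. It stays where left; takes about 2 N at the ball to move.
- spare_board: loose spare green circuit board, 60 x 45 x 10, lying on the printer's base plate in front of the lock lever (robot's side); origin at its underside
- squeegee: loose wooden squeegee with rubber edge, 140 x 40 x 30, lying behind the printer; origin at its underside
- screwdriver: loose screwdriver, 200 long, lying left of the printer; origin at its underside
- solder_reel: loose aluminium reel, 64 diameter, 50 high, standing left or right of the printer; origin at its underside
- flux_jar: loose small jar, 54 diameter, 60 high, left or right of the printer; origin at its underside

How it is judged:
On the way, in this order (a step that is already met when the one before it is completed fails the run):
1. the crank is wound down to its bottom stop, lock lever still released (z of knob_mid in the frame of crank_axis below 2e-05 m and value of joint lock_lever below 0.3 rad), for 0.05 s.
2. the crank is two turns above the stop, lock lever still released (z of knob_mid in the frame of crank_axis between 0.002875 and 0.003125 m and value of joint lock_lever below 0.3 rad), for 0.2 s.
At the end, for the whole second after the job is handed in: The crank stands two turns above its bottom stop, to within a twelfth of a turn (30 degrees), and the lock lever is over at its locked end (above 0.58 of 0.7 rad) (z of knob_mid in the frame of crank_axis between 0.002875 and 0.003125 m and value of joint lock_lever above 0.58 rad); the robot touches nothing.
It fails at once if the crank was forced: its sprung arm bent more than 0.48 rad (24 N at the knob) (angle between the x axis of hub_top and the x axis of crank_end, either way round above 0.48 rad).
It fails at once if a loose thing on the bench was displaced by more than 20 mm (distance of any of spare_board, squeegee, screwdriver, solder_reel, flux_jar from where it was at the start of the episode above 0.02 m).
It also fails if it takes over 72 s, if anything falls off the work surface, if the arm or the gripper's body presses on something with over 40 N, if the wrist force passes 120 N, or if a joint passes its speed limit or range.

## Robot

A 7-joint arm with a two-finger parallel gripper is mounted at the origin on the work surface. World frame = base frame: x ahead of the robot, y to its left, z up, the work surface at z = 0. Lengths are in m, angles in rad, forces in N, time in s.
With the tool pointing down it reaches from about 0.35 to 0.9 m from the base axis. Payload 19.9 kg.
Tool frame: the origin (TCP) lies on the mounting face of the last link; the fingertips stand 173 mm ahead of it and the grasp point (between the pads) lies 155 mm ahead of it; z points along the fingers, y is the line along which they close (so a half turn about z gives the same grasp; the last joint's range is limited). The gripper opens to 85 mm and grips with 20 to 120 N. Pads are 22 mm wide; open, the fingers measure 114 mm over their backs; the gripper's body (76 mm by 85 mm) begins 54 mm behind the grasp point. The pads swing forward as they close: fully open they stand 13 mm farther back than shut.
Start: joints at [1.137, 0.417, -0.01, 1.614, 0.005, 1.111, -0.053], TCP at [0.239, -0.577, 0.405] pointing down, gripper open.
Joint ranges: [-2.81, 2.81], [-0.39, 2.02], [-1.27, 1.25], [0.06, 2.57], [-1.19, 4.33], [0.19, 2], [-2.82, 2.82]. Speed limits (rad/s): [1.89, 1.89, 2.39, 2.39, 3.01, 3.01, 3.01].

## Interface

Orientations are given as a unit quaternion [w, x, y, z].
In Python, from cell import manip gives the robot as it stands.
- The arm moves only by the shell command python3 -m inch 'ROWS' [FORCE]. ROWS is JSON, a list of rows, each an object with "twist": the turn, a rotation vector about the world's x, y, z in rad, a list of three; "offset": the shift along the world's x, y, z in m, a list of three; "jaw": the closure, from -1 (fully open) to 1 (shut), so that 0 is half open. A call has 1 to 20 rows; each row is the pose to reach, as a shift and turn from the pose commanded when the call began; what a row does not reach only later rows make up. A row lasts 1/12 s, in which the tool goes at most 41.7 mm and 7.16 degrees, less where a joint would pass 70% of its speed; a pose out of reach is approached as far as the arm can. A call with a gripper value outside its range is refused whole. The fingers move at their own pace and stop on an object; FORCE is the grip in N (left out, the last holds). Time passes only in rows, so rows that repeat a pose let the fingers close. It gives the time, the measured TCP pose, the force, the opening and the grip force at its end, in the units of the state.
- manip.get_state(): the state, without advancing time (a new reading comes with each control period).
- manip.snapshot(name): name is "side" or "top"; returns (picture, depth): 420x560x3 uint8, blue, green, red; 420x560 float32, m along the optical axis (not along the pixel's ray), 0 where there is no reading.
- manip.camera_info(name): a dict with "mtx" (3x3 intrinsics, pixels), "extrinsics" (4x4, takes a point from camera to world coordinates). Camera axes: x right, y up, looking along -z (the intrinsics and any distortion apply to the point x, -y, -z); pixel columns grow to the right and rows downward; lengths in m; the calibration is good to about 2 mm. A picture is of the moment at which its call begins. camera_info takes no time and is no camera call.
- manip.hand_in(): hands the job in; it is judged then, once.
The state is a dict: "t": time; "joint_positions": joint angles; "qvel": joint speeds; "joint_torque": joint torques, N m; "eef_pos": TCP position; "orientation": TCP orientation; "force": force on the tool from outside, world axes, zero at the start; "torque": the same for the moment, N m; "opening": finger opening in m; "finger_force": force on a finger pad.
Only numpy, scipy, OpenCV 4.12 (cv2) and the standard library are available. Lean on these libraries where they do the work, as an engineer would, in place of code of your own. Each camera call takes 0.05 s, during which the arm holds its last target. There are 200 camera calls.

## Working session

There is one attempt and no reset: what is moved stays moved. The work goes in short steps, Python scripts to look and compute and a shell command to move; the robot and the scene stay as the last step left them, time stands still between calls to the robot, and variables do not carry over. Pictures are saved under pics/ and viewed, at most 10 in all, crops included, and the job is handed in when it is done.

```bash
ls; mkdir -p pics; python3 - <<'E'
from cell import manip
import cv2,numpy as np
for n in ("side","top"):
    im,d=manip.snapshot(n); cv2.imwrite(f"pics/{n}0.png",im); np.save(f"{n}0.npy",d)
    c=manip.camera_info(n); print(n,c)
print(manip.get_state())
E
```

```text
pics
side {'mtx': array([[525.06391609,   0.        , 290.38900145],
       [  0.        , 525.06391609, 209.37813433],
       [  0.        ,   0.        ,   1.        ]]), 'extrinsics': array([[-0.84939444,  0.28234205, -0.44588346, -0.05988861],
       [-0.52745885, -0.42568555,  0.73524076,  1.04516003],
       [ 0.01778324,  0.85969459,  0.51049875,  0.84321872],
       [ 0.        ,  0.        ,  0.        ,  1.        ]])}
top {'mtx': array([[495.35013441,   0.        , 286.0713348 ],
       [  0.        , 495.35013441, 210.92110201],
       [  0.        ,   0.        ,   1.        ]]), 'extrinsics': array([[ 0.01974779,  0.99781622, -0.06303028,  0.51603666],
       [-0.99974436,  0.02040158,  0.00974578,  0.00805207],
       [ 0.01101042,  0.06282171,  0.99796403,  1.28112246],
       [ 0.        ,  0.        ,  0.        ,  1.        ]])}
{'t': 0.1, 'joint_positions': array([ 1.13649088,  0.41789894, -0.01031839,  1.61410852,  0.00469168,
        1.11069223, -0.05300127]), 'qvel': array([ 0.00123323, -0.00190156,  0.00041623, -0.00200842, -0.00035208,
       -0.00021509,  0.00126637]), 'joint_torque': array([ 2.00054266e-03, -8.65827227e+01,  6.80988505e-01, -4.35637629e+01,
        1.93749106e-02,  4.92863895e-03, -8.37034054e-05]), 'eef_pos': array([ 0.23920608, -0.57728176,  0.40413452]), 'orientation': array([-5.22992893e-04,  9.80773094e-01,  1.95150827e-01, -1.40410475e-04]), 'force': array([-0.73140929, -0.54054584, -0.79529505]), 'torque': array([-0.01978351, -0.02990176,  0.0082682 ]), 'finger_force': 0.0, 'opening': 0.08523249867015678}
```

View pics/top0.png

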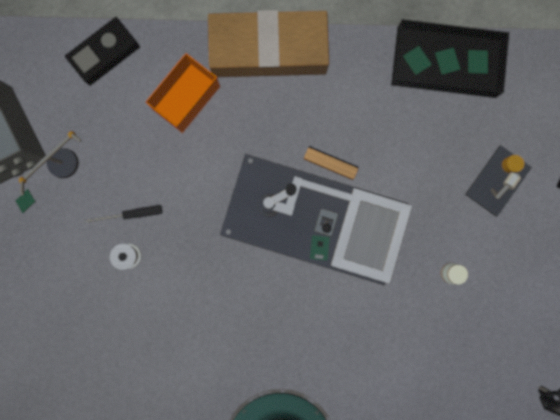

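View pics/side0.png

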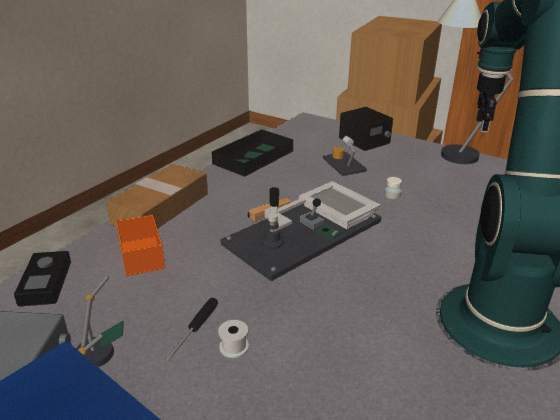

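The top view shows the hub near (268,203), the knob near (291,189) and the lever ball near (327,228). The plate corners are about (247,155), (222,235), (388,283) and (411,205). In the side view the knob is at about (275,197) and the ball at about (317,202).

```bash
cat > h.py <<'E'
from cell import manip
import cv2,numpy as np
def ray(n,u,v):
    c=manip.camera_info(n);K=c["mtx"];E=c["extrinsics"]
    d=np.array([(u-K[0,2])/K[0,0],-(v-K[1,2])/K[1,1],-1.]);return E[:3,3],E[:3,:3]@d
def onz(n,u,v,z):
    o,d=ray(n,u,v);return o+d*(z-o[2])/d[2]
def tri(u1,v1,u2,v2):
    o,d=ray("top",u1,v1);p,e=ray("side",u2,v2)
    s=np.linalg.lstsq(np.c_[d,-e],p-o,rcond=None)[0];a=o+s[0]*d;b=p+s[1]*e
    return (a+b)/2,np.linalg.norm(a-b)
def blobs(im,x0,y0,x1,y1,thr=40,mina=15):
    m=(im[y0:y1,x0:x1].max(2)<thr).astype(np.uint8)
    k,_,st,ce=cv2.connectedComponentsWithStats(m)
    return [(st[i].tolist(),(ce[i]+[x0,y0]).round(1).tolist()) for i in range(1,k) if st[i,4]>=mina]
E
python3 - <<'E'
from h import *
t=cv2.imread("pics/top0.png");s=cv2.imread("pics/side0.png")
d=np.load("top0.npy");ds=np.load("side0.npy")
for thr in (25,35,45): print(thr,blobs(t,255,170,350,250,thr),blobs(s,255,180,335,225,thr))
# plate by depth/world height
def cloud(n,d):
    c=manip.camera_info(n);K=c["mtx"];E=c["extrinsics"];v,u=np.indices(d.shape)
    P=np.stack([(u-K[0,2])/K[0,0]*d,-(v-K[1,2])/K[1,1]*d,-d],-1);return P@E[:3,:3].T+E[:3,3]
W=cloud("top",d);z=W[...,2]
m=np.zeros(z.shape,np.uint8);m[145:295,215:420]=(z[145:295,215:420]>0.012)
k,l,st,ce=cv2.connectedComponentsWithStats(m);i=1+st[1:,4].argmax();print(st[i])
pts=W[(l==i)&(z<.03)][:,:2].astype(np.float32);print("plate",cv2.minAreaRect(pts))
for a,b in((291,189),(268,203),(327,228),(320,240)):print(a,b,W[b,a], W[b-3:b+4,a-3:a+4,2].max())
a=np.hstack([cv2.resize(t[165:255,250:350],None,fx=4,fy=4,interpolation=2),cv2.resize(s[170:260,245:345],None,fx=4,fy=4,interpolation=2)])
cv2.imwrite("pics/crop.png",a)
E
```

```text
25 [] []
35 [] [([15, 8, 8, 18, 119], [273.7, 196.2]), ([58, 19, 7, 7, 21], [315.7, 202.3])]
45 [([33, 16, 5, 8, 17], [289.9, 189.1]), ([69, 54, 6, 7, 21], [326.8, 227.0])] [([15, 8, 9, 18, 149], [273.8, 196.2]), ([58, 19, 7, 8, 43], [316.1, 202.1])]
[  220   153   192   132 15080]
plate ((0.5787912607192993, -0.0764702707529068), (0.43855202198028564, 0.22057464718818665), 74.18436431884766)
291 189 [ 0.63765282 -0.01322858  0.15416437] 1.2811224579594207
268 203 [0.60808688 0.0398698  0.10810342] 0.11231964460407995
327 228 [ 0.55134014 -0.10051542  0.11531476] 0.1153147612164438
320 240 [ 0.5233193  -0.09154383  0.02595975] 0.031576544101226345
```

View pics/crop.png

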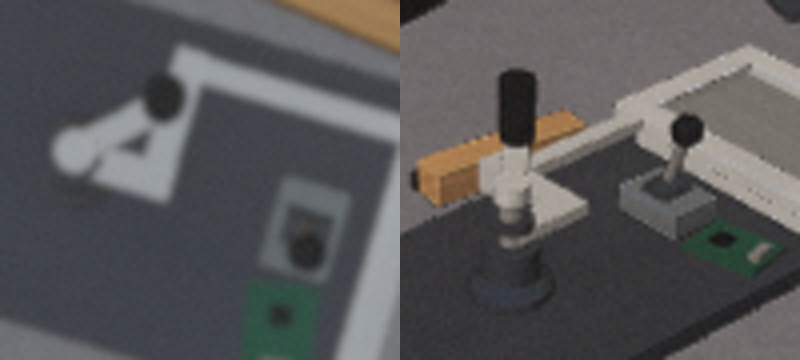

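The crop confirms the positions. Upright knob (top view 290.8,189.3), hub (269,202.5) and ball (326.5,228), with the lever leaning toward the robot and the board in front of it.

```bash
python3 - <<'E'
from h import *
c=np.array([.5788,-.0765]);th=np.deg2rad(-15.82);X=np.array([np.cos(th),np.sin(th)]);Y=np.array([-X[1],X[0]])
A=c+.12*Y;print("axis",A,"hub",onz("top",269,202.5,.108))
k=onz("top",290.75,189.25,.1565);print("knob",k, "tri",tri(290.75,189.25,274,196.3))
for a in(A,onz("top",269,202.5,.108)[:2]):
  r=k[:2]-a;print("r",np.hypot(*r),"ang",np.rad2deg(np.arctan2(r[1],r[0])))
p=c-.03*Y;print("pivot",p,"ball exp",p-.0189*X,"meas",onz("top",326.5,228,.105),tri(326.5,228,316,202),"X",X)
print("move",k-manip.get_state()["eef_pos"])
E
```

```text
axis [0.61151393 0.03895475] hub [0.60933457 0.03752543 0.108     ]
knob [ 0.63681583 -0.01262509  0.1565    ] tri (array([ 0.63809852, -0.01387448,  0.13187084]), np.float64(0.0031454337802692897))
r 0.057451417050580544 ang -63.87026824887048
r 0.05718648267792608 ang -61.27833589562754
pivot [ 0.57062152 -0.10536369] ball exp [ 0.55243739 -0.10021124] meas [ 0.55162864 -0.10028701  0.105     ] (array([ 0.55124399, -0.10110834,  0.09938152]), np.float64(0.0012646303049253375)) X [ 0.96212289 -0.27261611]
move [ 0.39760975  0.56465668 -0.24763452]
```

```bash
python3 -m inch '[{"twist":[0,0,0],"offset":[0.03,0.04,0],"jaw":-1},{"twist":[0,0,0],"offset":[0.05,0.07,0],"jaw":-1},{"twist":[0,0,0],"offset":[0.07,0.1,0],"jaw":-1},{"twist":[0,0,0],"offset":[0.09,0.13,0],"jaw":-1},{"twist":[0,0,0],"offset":[0.11,0.16,0],"jaw":-1},{"twist":[0,0,0],"offset":[0.13,0.19,0],"jaw":-1},{"twist":[0,0,0],"offset":[0.15,0.22,0],"jaw":-1},{"twist":[0,0,0],"offset":[0.17,0.25,0],"jaw":-1},{"twist":[0,0,0],"offset":[0.19,0.28,0],"jaw":-1},{"twist":[0,0,0],"offset":[0.22,0.31,0],"jaw":-1},{"twist":[0,0,0],"offset":[0.24,0.34,0],"jaw":-1},{"twist":[0,0,0],"offset":[0.26,0.37,0],"jaw":-1},{"twist":[0,0,0],"offset":[0.28,0.4,0],"jaw":-1},{"twist":[0,0,0],"offset":[0.30,0.43,0],"jaw":-1},{"twist":[0,0,0],"offset":[0.33,0.47,0],"jaw":-1},{"twist":[0,0,0],"offset":[0.35,0.5,0],"jaw":-1},{"twist":[0,0,0],"offset":[0.375,0.53,0],"jaw":-1},{"twist":[0,0,0],"offset":[0.39,0.55,0],"jaw":-1},{"twist":[0,0,0],"offset":[0.399,0.563,0],"jaw":-1},{"twist":[0,0,0],"offset":[0.399,0.563,0],"jaw":-1}]'; python3 -c "
from cell import manip;import cv2
im,_=manip.snapshot('side');cv2.imwrite('pics/s1.png',cv2.resize(im[60:300,160:480],None,fx=2,fy=2));print(manip.get_state())"
```

```text
t: 1.77
eef_pos: [0.6392, -0.0112, 0.404]
orientation: [-0.001, 0.98, 0.197, -0.0]
force: [0.1, 0.7, -0.5]
opening: 0.0853
finger_force: 0.0
{'t': 1.8167, 'joint_positions': array([ 0.20412835,  0.46108946, -0.31645228,  1.56884942,  0.15261593,
        1.13713062, -1.32197438]), 'qvel': array([ 0.03671543, -0.0258475 ,  0.027737  ,  0.02604151,  0.00201392,
       -0.00346049,  0.01519688]), 'joint_torque': array([-4.03278619e+00, -8.74182057e+01, -8.00238937e+00, -4.50547707e+01,
       -7.22509087e-02,  1.97587084e-03, -5.70639186e-01]), 'eef_pos': array([ 0.6384466 , -0.01341932,  0.40401711]), 'orientation': array([-3.13165658e-04,  9.80595458e-01,  1.96041389e-01, -4.73485266e-04]), 'force': array([ 0.30213211, -0.09743844,  0.99252191]), 'torque': array([-0.02310246,  0.0399959 ,  0.01382196]), 'finger_force': 0.0, 'opening': 0.08518290371592488}
```

View pics/s1.png

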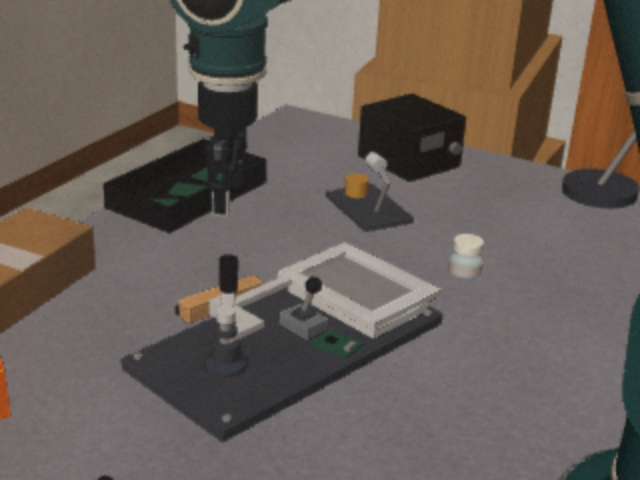

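The gripper hangs over the knob: fingertips at about (220,205), knob top at about (229,260). Now I descend and close.

```bash
python3 -m inch '[{"twist":[0,0,0],"offset":[0,0,-0.03],"jaw":-1},{"twist":[0,0,0],"offset":[0,0,-0.06],"jaw":-1},{"twist":[0,0,0],"offset":[0,0,-0.08],"jaw":-1},{"twist":[0,0,0],"offset":[0,0,-0.1],"jaw":-1},{"twist":[0,0,0],"offset":[0,0,-0.112],"jaw":-1},{"twist":[0,0,0],"offset":[0,0,-0.112],"jaw":-0.5},{"twist":[0,0,0],"offset":[0,0,-0.112],"jaw":-0.2},{"twist":[0,0,0],"offset":[0,0,-0.112],"jaw":0},{"twist":[0,0,0],"offset":[0,0,-0.112],"jaw":0.2},{"twist":[0,0,0],"offset":[0,0,-0.112],"jaw":0.3},{"twist":[0,0,0],"offset":[0,0,-0.112],"jaw":0.4},{"twist":[0,0,0],"offset":[0,0,-0.112],"jaw":0.5},{"twist":[0,0,0],"offset":[0,0,-0.112],"jaw":0.6},{"twist":[0,0,0],"offset":[0,0,-0.112],"jaw":0.6}]' 40; python3 -c "
from cell import manip
s=manip.get_state();print(s)"
```

```text
t: 2.98
eef_pos: [0.6385, -0.0135, 0.2938]
orientation: [-0.0, 0.981, 0.196, 0.001]
force: [-1.6, 4.2, 6.4]
opening: 0.0252
finger_force: 38.9
{'t': 2.9833, 'joint_positions': array([ 0.18826314,  0.57563012, -0.29521135,  1.66131905,  0.19738928,
        0.93257432, -1.35699862]), 'qvel': array([ 0.00103005,  0.00036578,  0.00011484, -0.00090953,  0.00090313,
       -0.00015155, -0.00045364]), 'joint_torque': array([ 2.81635299e+00, -9.06303191e+01, -3.33929971e+00, -3.69000828e+01,
        1.15414504e+00, -3.13876681e-01,  1.62297045e-03]), 'eef_pos': array([ 0.6384684 , -0.01348652,  0.29376541]), 'orientation': array([-3.38066927e-04,  9.80691503e-01,  1.95559311e-01,  7.86501411e-04]), 'force': array([-1.62440393,  4.21848384,  6.41014995]), 'torque': array([ 1.04316973,  0.38697126, -0.01964421]), 'finger_force': 38.87723207473755, 'opening': 0.025213605537737348}
```

```bash
python3 -m inch '[{"twist":[0,0,0],"offset":[-0.0047,-0.0023,0],"jaw":0.6},{"twist":[0,0,0],"offset":[-0.0096,-0.0041,0],"jaw":0.6},{"twist":[0,0,0],"offset":[-0.0147,-0.0055,0],"jaw":0.6},{"twist":[0,0,0],"offset":[-0.0198,-0.0064,0],"jaw":0.6},{"twist":[0,0,0],"offset":[-0.025,-0.0069,0],"jaw":0.6},{"twist":[0,0,0],"offset":[-0.0303,-0.007,0],"jaw":0.6},{"twist":[0,0,0],"offset":[-0.0355,-0.0066,-0.0001],"jaw":0.6},{"twist":[0,0,0],"offset":[-0.0406,-0.0057,-0.0002],"jaw":0.6},{"twist":[0,0,0],"offset":[-0.0506,-0.0027,-0.0002],"jaw":0.6},{"twist":[0,0,0],"offset":[-0.06,0.0021,-0.0002],"jaw":0.6},{"twist":[0,0,0],"offset":[-0.06,0.0021,-0.0002],"jaw":0.6},{"twist":[0,0,0],"offset":[-0.06,0.0021,-0.0002],"jaw":0.6}]'; python3 -c "
from cell import manip
s=manip.get_state();print(s['eef_pos'],s['force'],s['opening'])"
```

```text
t: 3.98
eef_pos: [0.5783, -0.0122, 0.2936]
orientation: [0.0, 0.981, 0.195, 0.001]
force: [2.1, 0.4, 6.3]
opening: 0.025
finger_force: 39.1
[ 0.57834104 -0.01221886  0.29356388] [2.13576215 0.38509238 6.26233208] 0.02496928425002369
```

```bash
python3 -m inch '[{"twist":[0,0,0],"offset":[-0.0043,0.003,0],"jaw":0.6},{"twist":[0,0,0],"offset":[-0.0083,0.0063,0],"jaw":0.6},{"twist":[0,0,0],"offset":[-0.0121,0.01,0],"jaw":0.6},{"twist":[0,0,0],"offset":[-0.0121,0.01,0],"jaw":0.6},{"twist":[0,0,0],"offset":[-0.0121,0.01,0],"jaw":0.6}]'
```

```text
t: 4.4
eef_pos: [0.5664, -0.0026, 0.2935]
orientation: [0.001, 0.981, 0.195, 0.001]
force: [2.6, -1.6, 8.5]
opening: 0.0253
finger_force: 39.2
```

```bash
python3 -m inch '[{"twist":[0,0,0],"offset":[-0.0034,0.004,0],"jaw":0.6},{"twist":[0,0,0],"offset":[-0.0064,0.0082,-0.0001],"jaw":0.6},{"twist":[0,0,0],"offset":[-0.0091,0.0127,-0.0001],"jaw":0.6},{"twist":[0,0,0],"offset":[-0.0091,0.0127,-0.0001],"jaw":0.6},{"twist":[0,0,0],"offset":[-0.0091,0.0127,-0.0001],"jaw":0.6}]'
```

```text
t: 4.82
eef_pos: [0.5571, 0.0099, 0.2934]
orientation: [0.001, 0.981, 0.195, 0.001]
force: [-1.5, -4.2, 11.3]
opening: 0.0251
finger_force: 39.4
```

```bash
python3 -m inch '[{"twist":[0,0,0],"offset":[-0.0026,0.0047,0.0001],"jaw":0.6},{"twist":[0,0,0],"offset":[-0.0046,0.0096,0.0002],"jaw":0.6},{"twist":[0,0,0],"offset":[-0.006,0.0146,0.0003],"jaw":0.6},{"twist":[0,0,0],"offset":[-0.006,0.0146,0.0003],"jaw":0.6},{"twist":[0,0,0],"offset":[-0.006,0.0146,0.0003],"jaw":0.6}]'
```

```text
t: 5.23
eef_pos: [0.5513, 0.0238, 0.2934]
orientation: [0.001, 0.981, 0.195, 0.001]
force: [1.4, -8.7, 6.9]
opening: 0.025
finger_force: 39.1
```

```bash
python3 -m inch '[{"twist":[0,0,0],"offset":[-0.0004,0.002,0],"jaw":0.6},{"twist":[0,0,0],"offset":[-0.0008,0.0041,0],"jaw":0.6},{"twist":[0,0,0],"offset":[-0.0008,0.0041,0],"jaw":0.6},{"twist":[0,0,0],"offset":[-0.0008,0.0041,0],"jaw":0.6}]'
```

```text
t: 5.57
eef_pos: [0.5505, 0.0272, 0.2934]
orientation: [0.001, 0.981, 0.194, 0.0]
force: [1.4, -12.2, 8.0]
opening: 0.025
finger_force: 39.2
```

```bash
python3 - <<'E'
import numpy as np
a=np.deg2rad(-171);
for i in range(1,21):
    p=a+np.deg2rad(9*i);print(i,(.06*np.array([np.cos(p)-np.cos(a),np.sin(p)-np.sin(a)])).round(4),round(.00075*i/20,4))
E
```

```text
1 [ 0.0022 -0.0092] 0.0
2 [ 0.0058 -0.0179] 0.0001
3 [ 0.0107 -0.0259] 0.0001
4 [ 0.0168 -0.033 ] 0.0002
5 [ 0.024  -0.0392] 0.0002
6 [ 0.032  -0.0441] 0.0002
7 [ 0.0407 -0.0477] 0.0003
8 [ 0.0499 -0.0499] 0.0003
9 [ 0.0593 -0.0506] 0.0003
10 [ 0.0686 -0.0499] 0.0004
11 [ 0.0778 -0.0477] 0.0004
12 [ 0.0865 -0.0441] 0.0005
13 [ 0.0945 -0.0392] 0.0005
14 [ 0.1017 -0.033 ] 0.0005
15 [ 0.1078 -0.0259] 0.0006
16 [ 0.1127 -0.0179] 0.0006
17 [ 0.1163 -0.0092] 0.0006
18 [0.1185 0.    ] 0.0007
19 [0.1193 0.0094] 0.0007
20 [0.1185 0.0188] 0.0008
```

```bash
python3 -m inch '[{"twist":[0,0,0],"offset":[0.0022,-0.0092,0],"jaw":0.6},{"twist":[0,0,0],"offset":[0.0058,-0.0179,0.0001],"jaw":0.6},{"twist":[0,0,0],"offset":[0.0107,-0.0259,0.0001],"jaw":0.6},{"twist":[0,0,0],"offset":[0.0168,-0.033,0.0002],"jaw":0.6},{"twist":[0,0,0],"offset":[0.024,-0.0392,0.0002],"jaw":0.6},{"twist":[0,0,0],"offset":[0.032,-0.0441,0.0002],"jaw":0.6},{"twist":[0,0,0],"offset":[0.0407,-0.0477,0.0003],"jaw":0.6},{"twist":[0,0,0],"offset":[0.0499,-0.0499,0.0003],"jaw":0.6},{"twist":[0,0,0],"offset":[0.0593,-0.0506,0.0003],"jaw":0.6},{"twist":[0,0,0],"offset":[0.0686,-0.0499,0.0004],"jaw":0.6},{"twist":[0,0,0],"offset":[0.0778,-0.0477,0.0004],"jaw":0.6},{"twist":[0,0,0],"offset":[0.0865,-0.0441,0.0005],"jaw":0.6},{"twist":[0,0,0],"offset":[0.0945,-0.0392,0.0005],"jaw":0.6},{"twist":[0,0,0],"offset":[0.1017,-0.033,0.0005],"jaw":0.6},{"twist":[0,0,0],"offset":[0.1078,-0.0259,0.0006],"jaw":0.6},{"twist":[0,0,0],"offset":[0.1127,-0.0179,0.0006],"jaw":0.6},{"twist":[0,0,0],"offset":[0.1163,-0.0092,0.0006],"jaw":0.6},{"twist":[0,0,0],"offset":[0.1185,0,0.0007],"jaw":0.6},{"twist":[0,0,0],"offset":[0.1193,0.0094,0.0007],"jaw":0.6},{"twist":[0,0,0],"offset":[0.1185,0.0188,0.0008],"jaw":0.6}]'
```

```text
t: 7.23
eef_pos: [0.6692, 0.0474, 0.294]
orientation: [0.001, 0.981, 0.195, 0.0]
force: [-1.8, -4.4, 9.3]
opening: 0.025
finger_force: 39.8
```

```bash
python3 -m inch '[{"twist":[0,0,0],"offset":[-0.0022,0.0092,0],"jaw":0.6},{"twist":[0,0,0],"offset":[-0.0058,0.0179,0.0001],"jaw":0.6},{"twist":[0,0,0],"offset":[-0.0107,0.0259,0.0001],"jaw":0.6},{"twist":[0,0,0],"offset":[-0.0168,0.033,0.0002],"jaw":0.6},{"twist":[0,0,0],"offset":[-0.024,0.0392,0.0002],"jaw":0.6},{"twist":[0,0,0],"offset":[-0.032,0.0441,0.0002],"jaw":0.6},{"twist":[0,0,0],"offset":[-0.0407,0.0477,0.0003],"jaw":0.6},{"twist":[0,0,0],"offset":[-0.0499,0.0499,0.0003],"jaw":0.6},{"twist":[0,0,0],"offset":[-0.0593,0.0506,0.0003],"jaw":0.6},{"twist":[0,0,0],"offset":[-0.0686,0.0499,0.0004],"jaw":0.6},{"twist":[0,0,0],"offset":[-0.0778,0.0477,0.0004],"jaw":0.6},{"twist":[0,0,0],"offset":[-0.0865,0.0441,0.0005],"jaw":0.6},{"twist":[0,0,0],"offset":[-0.0945,0.0392,0.0005],"jaw":0.6},{"twist":[0,0,0],"offset":[-0.1017,0.033,0.0005],"jaw":0.6},{"twist":[0,0,0],"offset":[-0.1078,0.0259,0.0006],"jaw":0.6},{"twist":[0,0,0],"offset":[-0.1127,0.0179,0.0006],"jaw":0.6},{"twist":[0,0,0],"offset":[-0.1163,0.0092,0.0006],"jaw":0.6},{"twist":[0,0,0],"offset":[-0.1185,0,0.0007],"jaw":0.6},{"twist":[0,0,0],"offset":[-0.1193,-0.0094,0.0007],"jaw":0.6},{"twist":[0,0,0],"offset":[-0.1185,-0.0188,0.0008],"jaw":0.6}]'
```

```text
t: 8.9
eef_pos: [0.5501, 0.0291, 0.2948]
orientation: [-0.0, 0.981, 0.195, 0.0]
force: [-0.4, 3.7, 7.3]
opening: 0.0249
finger_force: 39.8
```

One turn is done and the position matches. Now the second turn.

```bash
python3 -m inch '[{"twist":[0,0,0],"offset":[0.0022,-0.0092,0],"jaw":0.6},{"twist":[0,0,0],"offset":[0.0058,-0.0179,0.0001],"jaw":0.6},{"twist":[0,0,0],"offset":[0.0107,-0.0259,0.0001],"jaw":0.6},{"twist":[0,0,0],"offset":[0.0168,-0.033,0.0002],"jaw":0.6},{"twist":[0,0,0],"offset":[0.024,-0.0392,0.0002],"jaw":0.6},{"twist":[0,0,0],"offset":[0.032,-0.0441,0.0002],"jaw":0.6},{"twist":[0,0,0],"offset":[0.0407,-0.0477,0.0003],"jaw":0.6},{"twist":[0,0,0],"offset":[0.0499,-0.0499,0.0003],"jaw":0.6},{"twist":[0,0,0],"offset":[0.0593,-0.0506,0.0003],"jaw":0.6},{"twist":[0,0,0],"offset":[0.0686,-0.0499,0.0004],"jaw":0.6},{"twist":[0,0,0],"offset":[0.0778,-0.0477,0.0004],"jaw":0.6},{"twist":[0,0,0],"offset":[0.0865,-0.0441,0.0005],"jaw":0.6},{"twist":[0,0,0],"offset":[0.0945,-0.0392,0.0005],"jaw":0.6},{"twist":[0,0,0],"offset":[0.1017,-0.033,0.0005],"jaw":0.6},{"twist":[0,0,0],"offset":[0.1078,-0.0259,0.0006],"jaw":0.6},{"twist":[0,0,0],"offset":[0.1127,-0.0179,0.0006],"jaw":0.6},{"twist":[0,0,0],"offset":[0.1163,-0.0092,0.0006],"jaw":0.6},{"twist":[0,0,0],"offset":[0.1185,0,0.0007],"jaw":0.6},{"twist":[0,0,0],"offset":[0.1193,0.0094,0.0007],"jaw":0.6},{"twist":[0,0,0],"offset":[0.1185,0.0188,0.0008],"jaw":0.6}]'
python3 -m inch '[{"twist":[0,0,0],"offset":[-0.0022,0.0092,0],"jaw":0.6},{"twist":[0,0,0],"offset":[-0.0058,0.0179,0.0001],"jaw":0.6},{"twist":[0,0,0],"offset":[-0.0107,0.0259,0.0001],"jaw":0.6},{"twist":[0,0,0],"offset":[-0.0168,0.033,0.0002],"jaw":0.6},{"twist":[0,0,0],"offset":[-0.024,0.0392,0.0002],"jaw":0.6},{"twist":[0,0,0],"offset":[-0.032,0.0441,0.0002],"jaw":0.6},{"twist":[0,0,0],"offset":[-0.0407,0.0477,0.0003],"jaw":0.6},{"twist":[0,0,0],"offset":[-0.0499,0.0499,0.0003],"jaw":0.6},{"twist":[0,0,0],"offset":[-0.0593,0.0506,0.0003],"jaw":0.6},{"twist":[0,0,0],"offset":[-0.0686,0.0499,0.0004],"jaw":0.6},{"twist":[0,0,0],"offset":[-0.0778,0.0477,0.0004],"jaw":0.6},{"twist":[0,0,0],"offset":[-0.0865,0.0441,0.0005],"jaw":0.6},{"twist":[0,0,0],"offset":[-0.0945,0.0392,0.0005],"jaw":0.6},{"twist":[0,0,0],"offset":[-0.1017,0.033,0.0005],"jaw":0.6},{"twist":[0,0,0],"offset":[-0.1078,0.0259,0.0006],"jaw":0.6},{"twist":[0,0,0],"offset":[-0.1127,0.0179,0.0006],"jaw":0.6},{"twist":[0,0,0],"offset":[-0.1163,0.0092,0.0006],"jaw":0.6},{"twist":[0,0,0],"offset":[-0.1185,0,0.0007],"jaw":0.6},{"twist":[0,0,0],"offset":[-0.1193,-0.0094,0.0007],"jaw":0.6},{"twist":[0,0,0],"offset":[-0.1185,-0.0188,0.0008],"jaw":0.6}]'
```

```text
t: 10.57
eef_pos: [0.6691, 0.0474, 0.2956]
orientation: [0.0, 0.981, 0.195, 0.0]
force: [-1.7, -4.7, 7.4]
opening: 0.0251
finger_force: 40.0
t: 12.23
eef_pos: [0.5501, 0.0291, 0.2964]
orientation: [-0.0, 0.981, 0.195, 0.0]
force: [-0.8, 3.4, 5.8]
opening: 0.025
finger_force: 39.7
```

```bash
python3 -m inch '[{"twist":[0,0,0],"offset":[0.001,-0.0048,0],"jaw":0.6},{"twist":[0,0,0],"offset":[0.0024,-0.0096,0],"jaw":0.6},{"twist":[0,0,0],"offset":[0.0043,-0.0146,0],"jaw":0.6},{"twist":[0,0,0],"offset":[0.0068,-0.0197,0.0001],"jaw":0.6},{"twist":[0,0,0],"offset":[0.0068,-0.0197,0.0001],"jaw":0.6},{"twist":[0,0,0],"offset":[0.0068,-0.0197,0.0001],"jaw":0.6},{"twist":[0,0,0],"offset":[0.0068,-0.0197,0.0001],"jaw":0.6},{"twist":[0,0,0],"offset":[0.0068,-0.0197,0.0001],"jaw":0.6},{"twist":[0,0,0],"offset":[0.0068,-0.0197,0.0001],"jaw":0.6}]'
```

```text
t: 12.98
eef_pos: [0.5572, 0.0095, 0.2964]
orientation: [-0.0, 0.981, 0.195, 0.0]
force: [-1.4, 1.4, 7.2]
opening: 0.0246
finger_force: 39.7
```

```bash
python3 -m inch '[{"twist":[0,0,0],"offset":[0,0,0],"jaw":0.4},{"twist":[0,0,0],"offset":[0,0,0],"jaw":0.2},{"twist":[0,0,0],"offset":[0,0,0],"jaw":0},{"twist":[0,0,0],"offset":[0,0,0],"jaw":-0.2},{"twist":[0,0,0],"offset":[0,0,0],"jaw":-0.3},{"twist":[0,0,0],"offset":[0,0,0],"jaw":-0.3},{"twist":[0,0,0],"offset":[0,0,0.01],"jaw":-0.3},{"twist":[0,0,0],"offset":[0,0,0.03],"jaw":-0.3},{"twist":[0,0,0],"offset":[0,0,0.06],"jaw":-0.3},{"twist":[0,0,0],"offset":[0,0,0.09],"jaw":-0.3},{"twist":[0,0,0],"offset":[0,0,0.1],"jaw":0},{"twist":[0,0,0],"offset":[-0.02,-0.03,0.1],"jaw":0.4},{"twist":[0,0,0],"offset":[-0.04,-0.06,0.1],"jaw":1},{"twist":[0,0,0],"offset":[-0.06,-0.09,0.1],"jaw":1},{"twist":[0,0,0],"offset":[-0.065,-0.1,0.1],"jaw":1},{"twist":[0,0,0],"offset":[-0.065,-0.1,0.1],"jaw":1}]'; python3 -c "
from h import *
im,_=manip.snapshot('side');cv2.imwrite('pics/s2.png',cv2.resize(im[100:300,200:460],None,fx=3,fy=3))"
```

```text
t: 14.32
eef_pos: [0.4907, -0.0934, 0.3967]
orientation: [0.001, 0.981, 0.193, 0.0]
force: [0.4, 0.3, 0.9]
opening: -0.0002
finger_force: 0.0
```

View pics/s2.png

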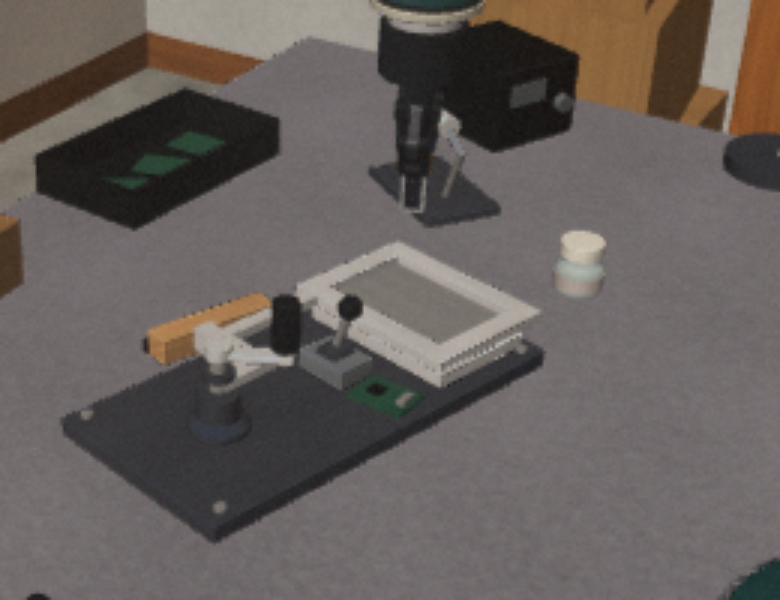

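The lever is still released and leaning toward the robot: ball at (349,307), knob free at (286,320), and the board and reel unmoved. Next I turn the closed fingers square to the push and descend in front of the ball.

```bash
python3 -m inch '[{"twist":[0,0,-0.1],"offset":[0.004,0,-0.02],"jaw":1},{"twist":[0,0,-0.2],"offset":[0.008,0,-0.04],"jaw":1},{"twist":[0,0,-0.3],"offset":[0.01,0,-0.05],"jaw":1},{"twist":[0,0,-0.4],"offset":[0.01,0,-0.06],"jaw":1},{"twist":[0,0,-0.5],"offset":[0.01,0,-0.08],"jaw":1},{"twist":[0,0,-0.6],"offset":[0.01,0,-0.1],"jaw":1},{"twist":[0,0,-0.67],"offset":[0.01,0.001,-0.12],"jaw":1},{"twist":[0,0,-0.67],"offset":[0.01,0.002,-0.135],"jaw":1},{"twist":[0,0,-0.67],"offset":[0.01,0.002,-0.135],"jaw":1},{"twist":[0,0,-0.67],"offset":[0.01,0.002,-0.135],"jaw":1}]'
```

```text
t: 15.2
eef_pos: [0.5025, -0.0875, 0.2609]
orientation: [-0.0, 0.991, -0.137, -0.001]
force: [0.2, 0.3, -0.0]
opening: 0.0001
finger_force: 0.0
```

```bash
python3 -m inch '[{"twist":[0,0,0],"offset":[0.0048,-0.0014,0],"jaw":1},{"twist":[0,0,0],"offset":[0.0096,-0.0027,0],"jaw":1},{"twist":[0,0,0],"offset":[0.0144,-0.0041,0],"jaw":1},{"twist":[0,0,0],"offset":[0.0192,-0.0055,0],"jaw":1},{"twist":[0,0,0],"offset":[0.024,-0.0068,0],"jaw":1},{"twist":[0,0,0],"offset":[0.0289,-0.0082,0],"jaw":1},{"twist":[0,0,0],"offset":[0.0337,-0.0095,0],"jaw":1},{"twist":[0,0,0],"offset":[0.0385,-0.0109,0],"jaw":1},{"twist":[0,0,0],"offset":[0.0433,-0.0123,0],"jaw":1},{"twist":[0,0,0],"offset":[0.0481,-0.0136,0],"jaw":1},{"twist":[0,0,0],"offset":[0.0529,-0.015,0],"jaw":1},{"twist":[0,0,0],"offset":[0.0529,-0.015,0],"jaw":1}]'
```

```text
t: 16.2
eef_pos: [0.5558, -0.1039, 0.261]
orientation: [-0.0, 0.99, -0.138, 0.0]
force: [0.5, -0.3, 0.5]
opening: -0.0002
finger_force: 0.0
```

```bash
python3 -m inch '[{"twist":[0,0,0],"offset":[0.0029,-0.0008,0],"jaw":1},{"twist":[0,0,0],"offset":[0.0058,-0.0016,0],"jaw":1},{"twist":[0,0,0],"offset":[0.0087,-0.0025,0],"jaw":1},{"twist":[0,0,0],"offset":[0.0115,-0.0033,0],"jaw":1},{"twist":[0,0,0],"offset":[0.0115,-0.0033,0],"jaw":1}]'; python3 -c "
from h import *
im,_=manip.snapshot('side');cv2.imwrite('pics/s3.png',cv2.resize(im[100:300,200:460],None,fx=3,fy=3));print(manip.get_state()['force'])"
```

```text
t: 16.62
eef_pos: [0.5653, -0.1065, 0.2603]
orientation: [-0.0, 0.99, -0.138, -0.003]
force: [-17.9, 4.2, 10.7]
opening: -0.0002
finger_force: 9.5
[-18.39168122   4.57539773   9.12800964]
```

View pics/s3.png

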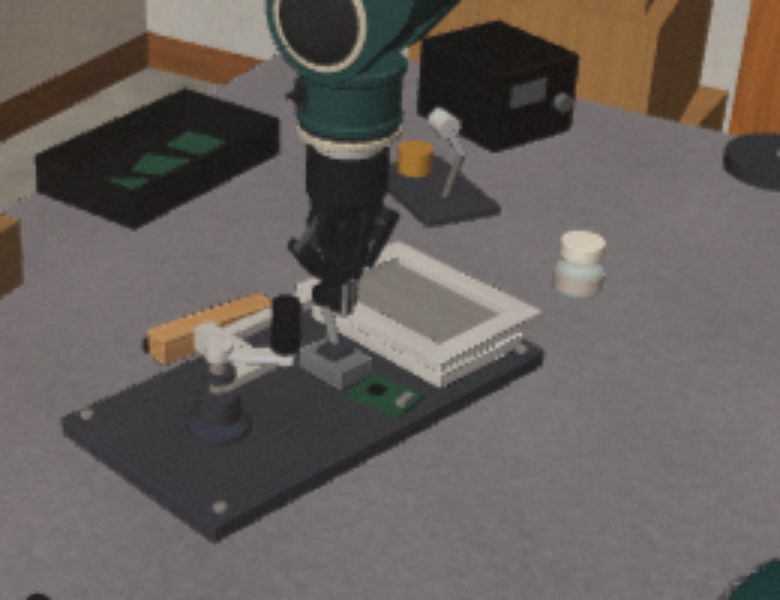

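The lever now leans away from the robot, with the ball at about (323,290) and 18 N against its stop at the expected place. I back off along the push line, lift, and verify.

```bash
python3 -m inch '[{"twist":[0,0,0],"offset":[-0.01,0.0027,0],"jaw":1},{"twist":[0,0,0],"offset":[-0.03,0.008,0],"jaw":1},{"twist":[0,0,0],"offset":[-0.05,0.014,0],"jaw":1},{"twist":[0,0,0],"offset":[-0.06,0.017,0.02],"jaw":1},{"twist":[0,0,0],"offset":[-0.06,0.017,0.05],"jaw":1},{"twist":[0,0,0],"offset":[-0.08,0,0.08],"jaw":1},{"twist":[0,0,0],"offset":[-0.1,-0.02,0.11],"jaw":1},{"twist":[0,0,0],"offset":[-0.12,-0.05,0.13],"jaw":1},{"twist":[0,0,0],"offset":[-0.13,-0.08,0.14],"jaw":1},{"twist":[0,0,0],"offset":[-0.14,-0.11,0.14],"jaw":1},{"twist":[0,0,0],"offset":[-0.14,-0.14,0.14],"jaw":1},{"twist":[0,0,0],"offset":[-0.14,-0.15,0.14],"jaw":1},{"twist":[0,0,0],"offset":[-0.14,-0.15,0.14],"jaw":1}]'; python3 - <<'E'
from h import *
s,_=manip.snapshot('side');t,_=manip.snapshot('top')
a=np.hstack([cv2.resize(t[140:290,215:345],(390,450)),cv2.resize(s[150:300,215:345],(390,450))]);cv2.imwrite('pics/fin.png',a)
for thr in(45,): print(blobs(t,240,170,350,250,thr),blobs(s,255,180,335,225,thr))
E
```

```text
t: 17.75
eef_pos: [0.4261, -0.2594, 0.4011]
orientation: [0.0, 0.99, -0.14, 0.0]
force: [-0.4, 0.5, -1.1]
opening: -0.0001
finger_force: 0.0
[] [([49, 14, 8, 8, 42], [307.4, 197.4]), ([35, 19, 10, 19, 169], [294.8, 208.1])]
```

View pics/fin.png

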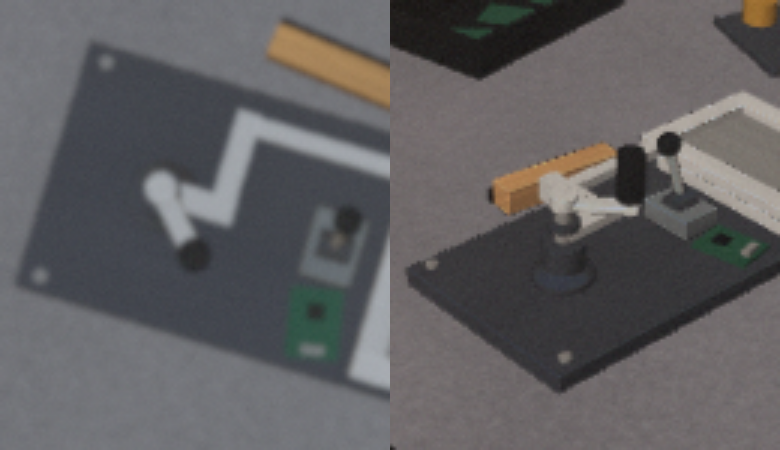

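In the final picture the knob is at top-view pixel (279.3,225) and the ball is over at (330.7,212.7), away from the robot. I check both numerically before handing in.

```bash
python3 - <<'E'
from h import *
k=onz("top",279.3,225,.1595)[:2];a=k-[.6095,.0388];print(k,np.hypot(*a),np.rad2deg(np.arctan2(a[1],a[0])))
b=tri(330.7,212.7,307.4,197.4);print(b,(b[0][:2]-[.5706,-.1054])@[.962,-.273])
E
```

```text
[0.55462464 0.0117994 ] 0.061158293701559736 -153.8011982869312
(array([ 0.58698238, -0.11133009,  0.09852953]), np.float64(0.0038011120709938342)) 0.017378760991841123
```

```bash
python3 -c "
from cell import manip;print(manip.hand_in())"
```

```text
the job is handed in; nothing more can be done
None
```

The job is handed in: the crank stands about two turns above its bottom stop (arm measured at -154° against about -155° at the stop), the lever is locked at about 0.67 of 0.7 rad, and the robot is clear of everything; no verdict came back.

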